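# Zero reading of the water tester

## Task

First push the water tester's loose reader block fully home, flush against both of its metal stops, so that its lens faces the lamp. Then pick up the tall empty test cell by its two ribbed frosted faces only, never touching the clear windows with the fingers, and hold it still and upright in the light path about midway between lamp and reader, windows squarely facing the two lenses, the middle of the windows' lower half on the line of the lenses, the cell touching nothing but the fingers. The program finishes while holding it there; leave everything else on the worktop where it is.

Things in the scene. Friction and masses are not known exactly. Their poses are not given: they have to be found in the camera images.
- tester: Water tester, fixed: white base plate (x -85 to +50, y -140 to +110 mm, top 14 mm above the hob), at its +y end a fixed white lamp tower 60 x 45 mm, top at 80 mm, inner face at y = +55 mm. Origin on the hob under the middle of the light path; x across the path, y along it toward the lamp, z up. The path is the line x = 0, z = 59 mm along y.
- beam_mid (a point): Middle of the light path: tester x = 0, y = 0, z = 59 mm above the hob. Axes as the tester's. With the reader home the free gap between the two lens barrels (22 mm across, 8 mm long, on the path) runs from y = -42 to +47 mm.
- back_stop (a point): Middle of the foot of the steel back stop's face, at tester x = +30, y = -78, z = 14 mm. The face looks to tester -x, is 52 mm long (along y), its top 34 mm above the hob. Axes as the tester's.
- inner_stop (a point): Middle of the foot of the steel inner stop's face, at tester x = 0, y = -50, z = 14 mm. The face looks to tester -y, is 62 mm long (along x), its top 28 mm above the hob; the stop is 8 mm thick. Axes as the tester's.
- reader_home (a point): Where the reader's origin lies when home: tester x = 0, y = -75, z = 14 mm; its axes are then parallel to the tester's, its +x face on the back stop, its +y face on the inner stop.
- reader: Loose white reader block on the tester's plate: 60 (x) x 50 (y) x 66 mm high, about 0.3 kg, lens barrel on its +y face 45 mm above its underside. Origin at the centre of its underside, z up. Starts 20 to 45 mm short of home in tester x and 10 to 25 mm in y, turned up to 0.15 rad. It slides when its plain -x and -y faces are pushed (up to about 5 N).
- cell: Tall empty test cell, 85 mm high, standing loose on the hob, about 0.1 kg. Origin at the centre of its underside, z up. Ribbed frosted faces 40 mm apart along its y, clear windows 28 mm apart along its x, each face 28 mm wide, from 6 to 72 mm above the underside; a narrower cap on top. Same when turned half round. May stand nearer or farther than the short cell.
- cell_spot (a point): The point of the tall cell that belongs on the light path: on its centre line, 26 mm above its underside (in the lower half of the windows). Axes as the cell's.
- cell_frosted_a: Frosted wall on the cell's +y side, 28 x 6 x 66 mm. Origin at the wall's middle: 17 mm from the cell's centre line, 39 mm above the cell's underside. Axes as the cell's.
- cell_frosted_b: Frosted wall on the cell's -y side, as the other.
- cell_windows: The cell's two clear panes (one on its +x, one on its -x face). Origin on the cell's centre line, 39 mm above its underside. Axes as the cell's.
- short_cell: A shorter cell of the same make, 55 mm high, not needed here. Origin at the centre of its underside.
- spice_jar: Spice jar with a dark cap, 41 mm across, 105 mm high, at the back. Origin at the centre of its underside.
- honey_jar: Jar with a white lid, 64 mm across, 97 mm high, at the back. Origin at the centre of its underside.
- mug: Mug with a handle, 78 x 116 x 101 mm, at the back right. Origin at its underside.
- tea_carton: Small upright carton, 64 x 23 x 86 mm, at the back left. Origin at the centre of its underside.
- teaspoon: Teaspoon, 130 mm long, lying at the front. Origin at its underside.
- memo_pad: Memo pad, 63 x 98 x 9 mm, lying at the front left. Origin at the centre of its underside.

How it is judged:
By the outcome, as a careful person would: the job done as asked, in the order asked, and still so for the second after the job is handed in, while the arm keeps its last pose, push and grip.
It also fails if it takes over 64 s, if anything falls off the work surface, if the arm or the gripper's body presses on something with over 40 N, if the wrist force passes 120 N, or if a joint passes its speed limit or range.

## Robot

A 6-joint arm with a two-finger parallel gripper is mounted at the origin on a cart in front of the work surface, level with it; the furniture and walls round the work are solid. World frame = base frame: x ahead of the robot, y to its left, z up, the work surface at z = 0. Lengths are in m, angles in rad, forces in N, time in s.
With the tool pointing down it reaches from about 0.35 to 0.975 m from the base axis. Payload 4.9 kg.
Tool frame: the origin (TCP) lies between the finger pads; the fingertips stand 22 mm ahead of it and the grasp point (between the pads) lies 3 mm ahead of it; z points along the fingers, y is the line along which they close (so a half turn about z gives the same grasp; the last joint's range is limited). The gripper opens to 85 mm and grips with 20 to 120 N. Pads are 22 mm wide; open, the fingers measure 114 mm over their backs; the gripper's body (76 mm by 85 mm) begins 54 mm behind the grasp point. The pads swing forward as they close: fully open they stand 13 mm farther back than shut.
Start: joints at [-1.309, 0.053, 1.613, -0, 1.476, -0.119], TCP at [0.232, -0.58, 0.253] pointing down, gripper open.
Joint ranges: [-3.01, 3.01], [-1.01, 2.22], [0.06, 2.58], [-1.02, 4.17], [0.09, 2.62], [-3.14, 3.14]. Speed limits (rad/s): [2.57, 2.57, 3.14, 3.14, 3.14, 3.14].

## Interface

Orientations are given as a unit quaternion [w, x, y, z].
In Python, from plant import state, grab_frame, get_calibration, job_done, recognise, regions_of gives the robot as it stands.
- The arm moves only by the tool apply_moves, never from a script. Its argument "targets" is a list of rows, each an object with "translation": the shift along the tool's x, y, z normalised to -1 to 1, where 1 is 100 mm, a list of three; "twist": the turn about the tool's z normalised to -1 to 1, where 1 is 0.1 rad; "hand": the opening, from 0 (shut) to 1 (fully open). A call has 1 to 8 rows; each row shifts and turns the commanded pose from where the row before left it, along the tool's axes as they then stand; what a row does not reach is not made up. A row lasts 1/10 s, in which the tool goes at most 50 mm and 8.59 degrees, less where a joint would pass 70% of its speed; a pose out of reach is approached as far as the arm can. A call with a number of a shift or a turn outside -1 to 1 is refused whole. A call with a gripper value outside its range is refused whole. The fingers move at their own pace and stop on an object; the grip force is fixed at half the most. Time passes only in rows, so rows that do not move let the fingers close. It gives the time, the measured TCP pose, the force, the opening and the grip force at its end, in the units of the state.
- state(): the state, without advancing time (a new reading comes with each control period).
- grab_frame(name): name is "scene" or "top" or "wrist"; returns the picture (384x512x3 uint8, red, green, blue); there is no depth.
- get_calibration(name): a dict with "camera_matrix" (3x3 intrinsics, pixels), "D" ([k1, k2, p1, p2, k3] as OpenCV has them; the pictures are not rectified), "pose" (4x4, takes a point from camera to world coordinates). Camera axes: x right, y up, looking along -z (the intrinsics and any distortion apply to the point x, -y, -z); pixel columns grow to the right and rows downward; lengths in m; the calibration is good to about 2 mm. A picture is of the moment at which its call begins: read the wrist's pose just before it. get_calibration takes no time and is no camera call; for the wrist camera it gives the pose at the moment of the call.
- job_done(): hands the job in; it is judged then, once.
Trained networks look in the newest picture that a camera, given by its name, has taken for a name from the list of things; names that differ only in an ending like _2 or _b are one class to them, and where a whole thing is asked for, a point or a joint stands for the part that bears it (a point fixed in the world has none). Each returns a list of dicts, best first, with "score" (0 to 1); they miss things now and then, are a little off and sometimes report something else, mostly with a low value. They report only what shows in the picture. A call takes as long as a camera call.
- recognise(camera, query): "point" ([x, y, z] in m, in world coordinates, good to about 4 mm: the middle of the surface that is visible of it).
- regions_of(camera, query): "pixels" (384x512 bool, what is visible of it).
The state is a dict: "time": time; "joint_pos": joint angles; "joint_vel": joint speeds; "joint_efforts": joint torques, N m; "tool_pos": TCP position; "tool_rot": TCP orientation; "contact_force": force on the tool from outside, world axes, zero at the start; "ft_torque": the same for the moment, N m; "gripper_width": opening from 0.0 (shut) to 1.0 (fully open); "grasp_force": force on a finger pad.
Only numpy, scipy, OpenCV 4.12 (cv2) and the standard library are available. Lean on these libraries where they do the work, as an engineer would, in place of code of your own. Each camera call takes 0.05 s, during which the arm holds its last target. There are 200 camera calls.

## Working session

There is one attempt and no reset: what is moved stays moved. The work goes in short steps, Python scripts to look and compute and a tool call to move; the robot and the scene stay as the last step left them, time stands still between calls to the robot, and variables do not carry over. Pictures are saved under pics/ and viewed, at most 10 in all, crops included, and the job is handed in when it is done.

Besides the shell and the picture viewer there is one more tool, called after "Request:" by a JSON object that holds its "op" and its "data", one argument or row to a line. apply_moves: Moves the arm, as the interface text tells. Its arguments: {"type":"object","properties":{"targets":{"type":"array"}},"required":["targets"]}

```bash
ls; mkdir -p pics
python3 - <<'E'
from plant import *
import cv2,numpy as np
s=state();print(s['time'],s['tool_pos'],s['tool_rot'],s['gripper_width'])
ims=[]
for c in ('scene','top'):
    im=grab_frame(c);ims.append(im)
    k=get_calibration(c);print(c,np.round(k['camera_matrix'],1).tolist(),np.round(k['D'],3),np.round(k['pose'],3).tolist())
    for q in ('tester','reader','cell','cell_frosted_a','cell_windows','short_cell'):
        print(q,[(np.round(r['point'],3).tolist(),round(r['score'],2)) for r in recognise(c,q)[:4]])
for c,im in zip(('scene','top'),ims): cv2.imwrite(f'pics/{c}0.png',cv2.cvtColor(cv2.resize(im,(800,600)),cv2.COLOR_RGB2BGR))
E
```

```text
pics
0.0 [ 0.23215319 -0.57966592  0.25207309] [-1.02400023e-03  9.81927398e-01  1.89255200e-01 -7.52931522e-05] 1.000045623418388
scene [[490.4, 0.0, 254.6], [0.0, 490.4, 195.1], [0.0, 0.0, 1.0]] [-0.005  0.     0.     0.     0.   ] [[-0.492, 0.432, -0.756, -0.281], [-0.871, -0.258, 0.419, 0.448], [-0.014, 0.864, 0.503, 0.623], [0.0, 0.0, 0.0, 1.0]]
tester [([0.531, 0.175, 0.012], 0.68)]
reader [([0.526, 0.063, 0.059], 0.98)]
cell [([0.582, -0.143, 0.067], 0.72), ([0.652, -0.143, 0.076], 0.5)]
cell_frosted_a [([0.582, -0.145, 0.069], 0.32)]
cell_windows [([0.668, 0.053, 0.066], 0.63)]
short_cell []
top [[391.9, 0.0, 250.6], [0.0, 391.9, 196.2], [0.0, 0.0, 1.0]] [-0.086  0.     0.     0.     0.   ] [[0.01, 0.998, -0.068, 0.47], [-1.0, 0.009, -0.021, 0.008], [-0.021, 0.068, 0.997, 0.921], [0.0, 0.0, 0.0, 1.0]]
tester [([0.555, 0.142, 0.016], 0.92)]
reader [([0.543, 0.05, 0.082], 0.64)]
cell [([0.584, -0.153, 0.073], 0.61)]
cell_frosted_a [([0.591, -0.137, 0.05], 0.4)]
cell_windows [([0.576, -0.152, 0.045], 0.48), ([0.69, 0.202, 0.084], 0.35)]
short_cell [([0.438, -0.132, 0.056], 0.82)]
```

View pics/top0.png

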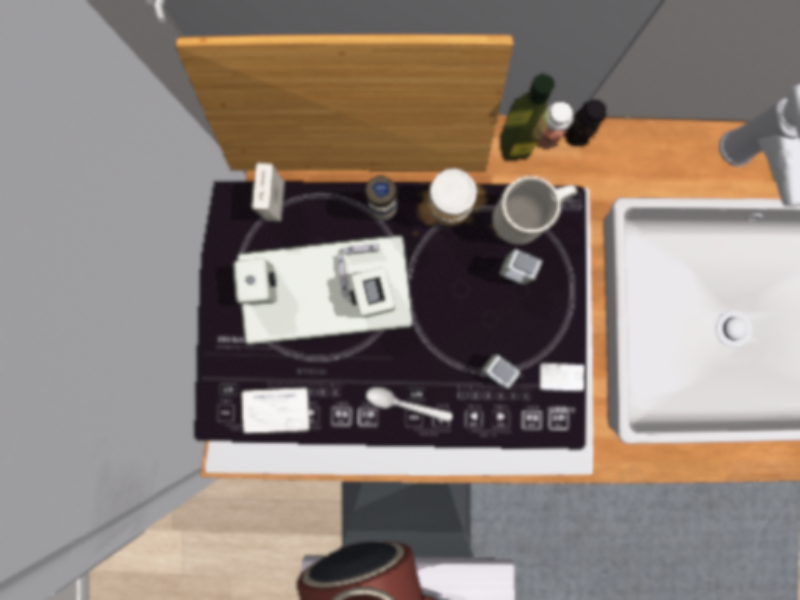

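View pics/scene0.png

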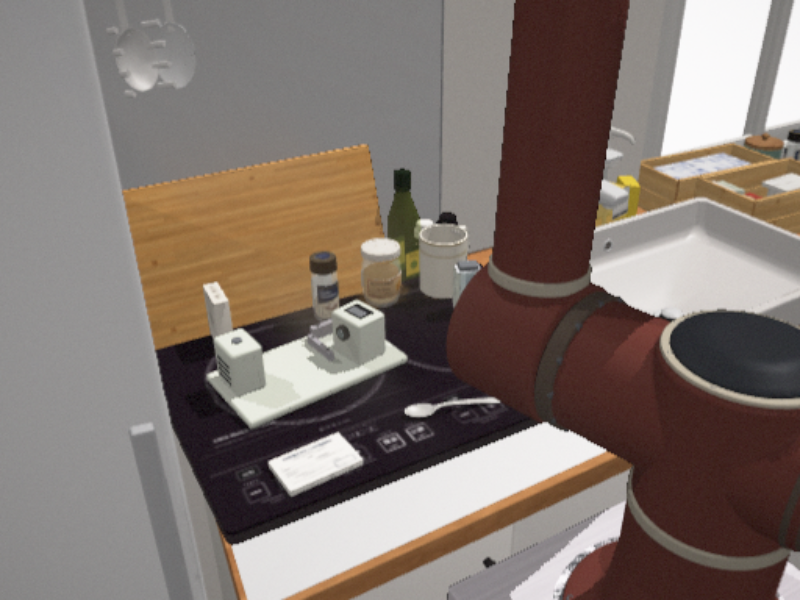

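The top view shows the lamp at about (252,280), the plate spanning 235–412 × 238–342, and the reader at (373,290). The tall cell stands at (521,266) and the short one at (502,370). The scene view agrees: the reader sits right of the lamp, and the arm hides the cells.

```bash
cat > h.py <<'E'
from plant import *
import cv2,numpy as np
from scipy.spatial.transform import Rotation as R
def R_():
    q=np.array(state()['tool_rot']);return R.from_quat(q[[1,2,3,0]]).as_matrix()
def go(p,yaw=None):
    """print needed shift in tool axes (units of 100mm), and twist (units .1rad) for tool-y axis direction `yaw` (mod pi)"""
    s=state();M=R_();d=M.T@(np.array(p)-s['tool_pos'])/.1
    cy=np.arctan2(M[1,1],M[0,1])
    print('t',round(s['time'],2),'tcp',np.round(s['tool_pos'],4),'yaw_y',round(cy,4),'tilt',np.round(M[2,:2],4),'q6',np.round(s['joint_pos'],3),'w',round(s['gripper_width'],3),'F',np.round(s['contact_force'],1))
    print('shift',np.round(d,3),end=' ')
    if yaw is not None:
        dy=(yaw-cy+np.pi/2)%np.pi-np.pi/2; print('twist',round(-dy/.1,3))
    else: print()
def proj(P,k):
    c=np.linalg.inv(k['pose'])@np.vstack([np.atleast_2d(P).T,np.ones(len(np.atleast_2d(P)))])
    c=c[:3].T*[1,-1,-1]
    return cv2.projectPoints(c.reshape(-1,1,3).astype(float),np.zeros(3),np.zeros(3),np.array(k['camera_matrix']),np.array(k['D'],float))[0][:,0]
def ortho(im,k,z,x0,x1,y0,y1,s):
    """rows: x falling (far on top), cols: y falling (left is +y); s px per mm"""
    w=int((y1-y0)*1000*s);h=int((x1-x0)*1000*s)
    X,Y=np.meshgrid(x1-np.arange(h)/(1000*s),y1-np.arange(w)/(1000*s),indexing='ij')
    uv=proj(np.stack([X.ravel(),Y.ravel(),np.full(X.size,z)],1),k).reshape(h,w,2).astype(np.float32)
    return cv2.remap(im,uv[...,0],uv[...,1],cv2.INTER_CUBIC)
def unproj(uv,z,k):
    n=cv2.undistortPoints(np.array(uv,float).reshape(-1,1,2),np.array(k['camera_matrix']),np.array(k['D'],float))[:,0]
    d=np.c_[n[:,0],-n[:,1],-np.ones(len(n))]@k['pose'][:3,:3].T;o=k['pose'][:3,3]
    return o+d*((z-o[2])/d[:,2])[:,None]
def save(n,im): cv2.imwrite(f'pics/{n}.png',cv2.cvtColor(im,cv2.COLOR_RGB2BGR))
E
python3 - <<'E'
from h import *
k=get_calibration('wrist');s=state()
print(k['camera_matrix'],k['D']);M=R_()
print('cam in tool',np.round(M.T@(k['pose'][:3,3]-s['tool_pos']),3),'look',np.round(M.T@-k['pose'][:3,2],3),'up',np.round(M.T@k['pose'][:3,1],3))
go([.5,.08,.33],-np.pi/2)
E
```

```text
[[280.65174435   0.         250.64538677]
 [  0.         280.65174435 185.78542747]
 [  0.           0.           1.        ]] [0.0212048 0.        0.        0.        0.       ]
cam in tool [ 0.07   0.001 -0.121] look [-0.274 -0.001  0.962] up [0.962 0.    0.274]
t 0.7 tcp [ 0.2323 -0.5802  0.2533] yaw_y -1.19 tilt [0.     0.0001] q6 [-1.309  0.053  1.613  0.     1.476 -0.119] w 0.997 F [-0.5 -0.6  0.6]
shift [ 4.939 -5.134 -0.767] twist 3.808
```

Request:
{"op": "apply_moves", "data": {
  "targets": [
    {"translation": [0,0,0],"twist": 1,"hand": 0},
    {"translation": [0,0,0],"twist": 1,"hand": 0},
    {"translation": [0,0,0],"twist": 1,"hand": 0},
    {"translation": [0,0,0],"twist": 0.808,"hand": 0},
    {"translation": [0.18,-0.46,0],"twist": 0,"hand": 0},
    {"translation": [0.18,-0.46,0],"twist": 0,"hand": 0},
    {"translation": [0.18,-0.46,0],"twist": 0,"hand": 0},
    {"translation": [0.18,-0.46,0],"twist": 0,"hand": 0}
  ]
}}

```text
time: 1.5
tool_pos: [0.3046, -0.3946, 0.2533]
tool_rot: [0.0, 1.0, -0.0, 0.0]
contact_force: [1.5, 0.4, 0.8]
gripper_width: -0.0
grasp_force: 0.0
```

Request:
{"op": "apply_moves", "data": {
  "targets": [
    {"translation": [0.18,-0.46,0.03],"twist": 0,"hand": 0},
    {"translation": [0.18,-0.46,0.03],"twist": 0,"hand": 0},
    {"translation": [0.18,-0.46,0.03],"twist": 0,"hand": 0},
    {"translation": [0.18,-0.46,0.03],"twist": 0,"hand": 0},
    {"translation": [0.18,-0.46,0.03],"twist": 0,"hand": 0},
    {"translation": [0.18,-0.46,0.03],"twist": 0,"hand": 0},
    {"translation": [0.18,-0.46,0.03],"twist": 0,"hand": 0},
    {"translation": [0.18,-0.46,0.03],"twist": 0,"hand": 0}
  ]
}}

```text
time: 2.3
tool_pos: [0.4487, -0.0262, 0.2297]
tool_rot: [0.0, 1.0, 0.0, 0.001]
contact_force: [0.8, 0.3, 0.7]
gripper_width: -0.005
grasp_force: 0.0
```

Request:
{"op": "apply_moves", "data": {
  "targets": [
    {"translation": [0.18,-0.46,0.03],"twist": 0,"hand": 0},
    {"translation": [0.18,-0.46,0.03],"twist": 0,"hand": 0},
    {"translation": [0,-0.4,0.03],"twist": 0,"hand": 0},
    {"translation": [0,0,0],"twist": 0,"hand": 0}
  ]
}}

```text
time: 2.7
tool_pos: [0.4839, 0.1078, 0.2198]
tool_rot: [-0.001, 1.0, 0.003, -0.001]
contact_force: [0.2, -1.4, 0.4]
gripper_width: 0.001
grasp_force: 0.0
```

Run:
```python
from h import *
import pickle
kw=get_calibration('wrist');w=grab_frame('wrist');kt=get_calibration('top');t=grab_frame('top')
pickle.dump((w,kw,t,kt),open('a.pkl','wb'))
x=(.44,.68,-.02,.28)
a=ortho(w,kw,.014,*x,1.3);b=ortho(w,kw,.080,*x,1.3)
c=ortho(t,kt,.014,*x,1.3);d=ortho(t,kt,.085,.40,.64,-.25,.05,1.3)
save('o1',np.vstack([np.hstack([a,b]),np.hstack([c,d])]));print(a.shape)
```

```text
(312, 390, 3)
```

View pics/o1.png

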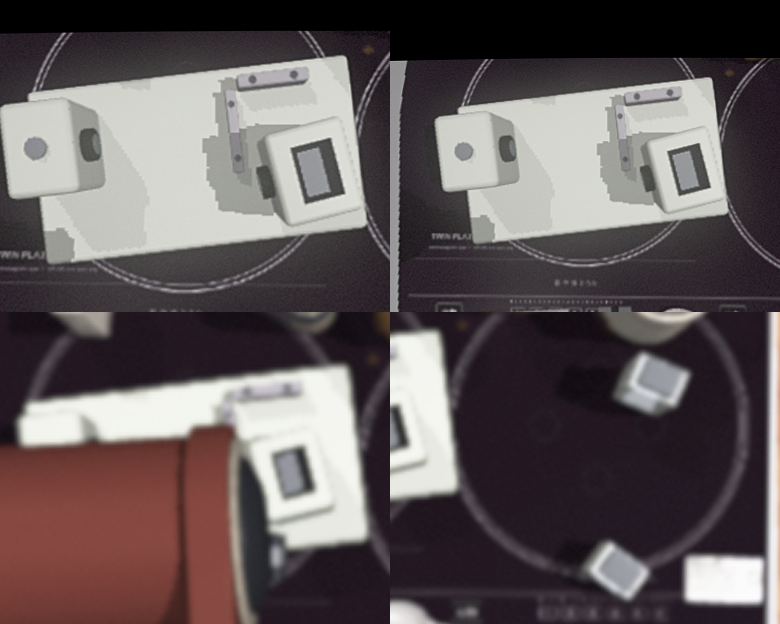

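Panel a (plate plane) puts the plate corners at (347,56), (366,226), (48,264) and (28,93). The stops are at (272,78) and (235,130). Panel b (z = 80 mm) has the reader's top centred at about (688,178), turned about 0.13 relative to the plate. In panel d the tall cell's cap is near (662,375).

Run:
```python
from h import *
import pickle
from scipy.optimize import least_squares
w,kw,t,kt=pickle.load(open('a.pkl','rb'))
S=3;x=(.44,.68,-.02,.28)
g=cv2.GaussianBlur(cv2.cvtColor(ortho(w,kw,.014,*x,S),cv2.COLOR_RGB2GRAY),(5,5),0).astype(int)
f=S/1.3
P=[]  # world pt, tester axis, value
def edge(rc,dirn,half=36):
    r,c=rc;v=[g[int(r+dirn[0]*i),int(c+dirn[1]*i)] for i in range(-half,half)]
    d=np.diff(v);i=np.argmin(d)+.5-half   # bright->dark along outward dirn
    return (.68-(r+dirn[0]*i)/1000/S,.28-(c+dirn[1]*i)/1000/S)
for c in range(115,210,5): P.append((*edge((f*(93-37/319*(c-28)),f*c),(-1,0),20),0,.050))
for c in range(315,342,4): P.append((*edge((f*(93-37/319*(c-28)),f*c),(-1,0),20),0,.050))
for c in range(80,250,5): P.append((*edge((f*(264-38/318*(c-48)),f*c),(1,0),20),0,-.085))
for r in range(64,112,4): P.append((*edge((f*r,f*(347+19/170*(r-56))),(0,1),20),1,-.140))
P=np.array(P)
def res(q):
    R2=np.array([[np.cos(q[2]),-np.sin(q[2])],[np.sin(q[2]),np.cos(q[2])]])
    l=(P[:,:2]-q[:2])@R2
    return l[np.arange(len(P)),P[:,2].astype(int)]-P[:,3]
r=least_squares(res,[.55,.14,.115],loss='soft_l1',f_scale=.001);q=r.x
print('tester',q,'rms mm',1e3*np.sqrt(np.mean(res(q)**2)),[round(1e3*np.mean(res(q)[a:b]),2) for a,b in((0,26),(26,60),(60,99))])
R2=np.array([[np.cos(q[2]),-np.sin(q[2])],[np.sin(q[2]),np.cos(q[2])]])
rd=np.array([.68-178/1300,.28-298/1300]);print('reader in tester',(rd-q[:2])@R2)
np.save('tester.npy',q)
# draw tester model + zoomed view check
im=w.copy()
T=lambda p:np.r_[q[:2]+R2@np.array(p[:2]),p[2]]
for poly in ([(-.085,-.14,.014),(.05,-.14,.014),(.05,.11,.014),(-.085,.11,.014)],[(.03,-.104,.034),(.03,-.052,.034)],[(-.031,-.05,.028),(.031,-.05,.028)],[(-.03,-.1,.08),(.03,-.1,.08),(.03,-.05,.08),(-.03,-.05,.08)]):
    uv=proj(np.array([T(p) for p in poly]),kw);cv2.polylines(im,[np.round(uv*16).astype(int)],len(poly)>2,(255,0,0),1,cv2.LINE_AA,4)
u=T((0,-.06,.04));c=proj(u,kw)[0].astype(int);print(c)
save('w1',cv2.resize(im[max(0,c[1]-100):c[1]+100,max(0,c[0]-130):c[0]+130],None,fx=3,fy=3,interpolation=cv2.INTER_CUBIC))
s=state();go([*T((-.1,-.09,.0))[:2],.15],q[2]-np.pi/2)
```

```text
tester [0.57284321 0.14692071 0.11034587] rms mm 0.767426752263001 [np.float64(-0.84), np.float64(0.56), np.float64(0.0)]
reader in tester [-0.04017366 -0.09228877]
[271  79]
t 2.8 tcp [0.4841 0.1045 0.2202] yaw_y -1.5686 tilt [-0.0003  0.0005] q6 [ 0.062 -0.243  1.944 -0.     1.441  1.631] w 0.002 F [-0.5  1.2  1.1]
shift [-0.009  0.58   0.702] twist -1.081
```

View pics/w1.png

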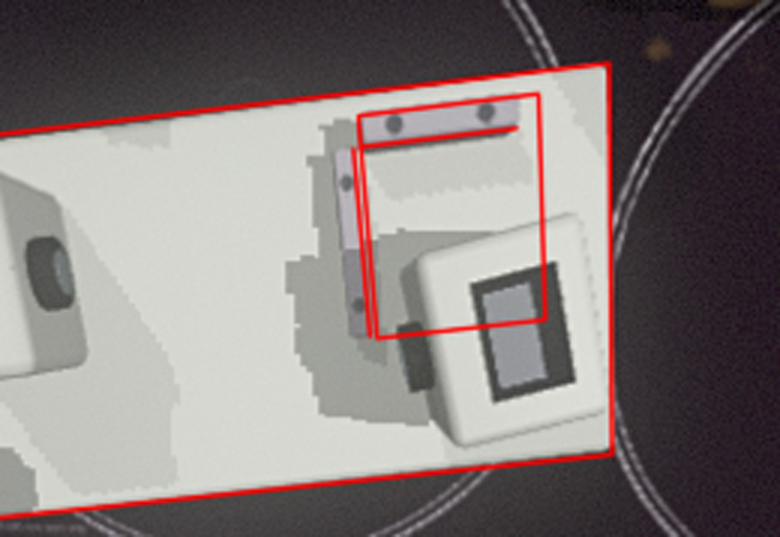

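Request:
{"op": "apply_moves", "data": {
  "targets": [
    {"translation": [0,0,0],"twist": -0.6,"hand": 0},
    {"translation": [0,0,0],"twist": -0.48,"hand": 0},
    {"translation": [-0.08,0.3,0.1],"twist": 0,"hand": 0},
    {"translation": [-0.08,0.3,0.3],"twist": 0,"hand": 0},
    {"translation": [0,0,0.45],"twist": 0,"hand": 0},
    {"translation": [0,0,0.45],"twist": 0,"hand": 0},
    {"translation": [0,0,0.44],"twist": 0,"hand": 0},
    {"translation": [0,0,0],"twist": 0,"hand": 0}
  ]
}}

```text
time: 3.6
tool_pos: [0.4691, 0.0412, 0.0401]
tool_rot: [-0.001, 0.999, 0.053, -0.007]
contact_force: [-1.5, -0.1, -0.4]
gripper_width: -0.004
grasp_force: 0.0
```

Request:
{"op": "apply_moves", "data": {
  "targets": [
    {"translation": [0.15,0,-0.03],"twist": 0,"hand": 0},
    {"translation": [0.1,0,0],"twist": 0,"hand": 0},
    {"translation": [0.08,0,0],"twist": 0,"hand": 0},
    {"translation": [0.08,0,0],"twist": 0,"hand": 0},
    {"translation": [0.08,0,0],"twist": 0,"hand": 0},
    {"translation": [0.08,0,0],"twist": 0,"hand": 0}
  ]
}}

```text
time: 4.2
tool_pos: [0.532, 0.0487, 0.0495]
tool_rot: [0.0, 0.999, 0.054, -0.0]
contact_force: [-2.3, 0.6, 0.6]
gripper_width: 0.003
grasp_force: 0.0
```

```bash
python3 -c "
from h import *;tl();w=grab_frame('wrist');save('w2',cv2.resize(w,(640,480)))"
```

```text
t 4.2 tcp in tester mm [-51.4 -93.2] z 49.5 yawerr -0.0022 F_t [-2.3  0.8] 0.6 w 0.003
```

View pics/w2.png

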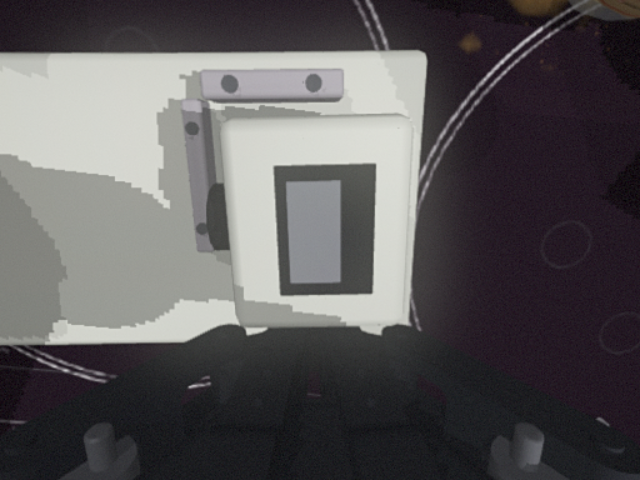

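The reader is now square to the finger's flat face. It is still about 10 mm short of the back stop (row 95) and short of the inner stop (column 205).

Request:
{"op": "apply_moves", "data": {
  "targets": [
    {"translation": [0.04,0,0],"twist": 0,"hand": 0},
    {"translation": [0.03,0,0],"twist": 0,"hand": 0},
    {"translation": [0.02,0,0],"twist": 0,"hand": 0},
    {"translation": [0,0,0],"twist": 0,"hand": 0}
  ]
}}

```text
time: 4.65
tool_pos: [0.5402, 0.0495, 0.0489]
tool_rot: [0.0, 0.999, 0.054, -0.0]
contact_force: [-2.9, -0.3, 0.5]
gripper_width: -0.002
grasp_force: 0.0
```

```bash
python3 -c "
from h import *;tl()"
```

```text
t 4.65 tcp in tester mm [-43.2 -93.3] z 48.9 yawerr -0.0022 F_t [-3.   0.1] 0.5 w -0.002
```

Request:
{"op": "apply_moves", "data": {
  "targets": [
    {"translation": [0.02,0,0],"twist": 0,"hand": 0},
    {"translation": [0.01,0,0],"twist": 0,"hand": 0},
    {"translation": [0,0,0],"twist": 0,"hand": 0}
  ]
}}

```text
time: 4.95
tool_pos: [0.5407, 0.0498, 0.0483]
tool_rot: [-0.0, 0.999, 0.054, -0.004]
contact_force: [-10.6, -1.8, 4.6]
gripper_width: -0.004
grasp_force: 0.0
```

Request:
{"op": "apply_moves", "data": {
  "targets": [
    {"translation": [0.01,0,0],"twist": 0,"hand": 0},
    {"translation": [0.01,0,0],"twist": 0,"hand": 0},
    {"translation": [0,0,0],"twist": 0,"hand": 0}
  ]
}}

```text
time: 5.25
tool_pos: [0.5414, 0.05, 0.048]
tool_rot: [-0.0, 0.999, 0.054, -0.005]
contact_force: [-15.6, -1.4, 7.7]
gripper_width: 0.001
grasp_force: 0.0
```

Request:
{"op": "apply_moves", "data": {
  "targets": [
    {"translation": [-0.3,0,0],"twist": 0,"hand": 0},
    {"translation": [-0.1,0.2,0],"twist": 0,"hand": 0},
    {"translation": [0,0.4,0],"twist": 0,"hand": 0},
    {"translation": [0.35,0,0],"twist": 0,"hand": 0},
    {"translation": [0.45,0,0],"twist": 0,"hand": 0},
    {"translation": [0,0,0],"twist": 0,"hand": 0}
  ]
}}

```text
time: 5.85
tool_pos: [0.5966, -0.0059, 0.0499]
tool_rot: [0.0, 0.999, 0.054, 0.003]
contact_force: [-0.1, -0.6, 0.3]
gripper_width: 0.0
grasp_force: 0.0
```

```bash
python3 -c "
from h import *;tl()"
```

```text
t 5.85 tcp in tester mm [   6.8 -154.5] z 49.9 yawerr -0.003 F_t [-0.1 -0.6] 0.3 w 0.0
```

Request:
{"op": "apply_moves", "data": {
  "targets": [
    {"translation": [-0.05,-0.12,0],"twist": 0,"hand": 0},
    {"translation": [0,-0.07,0],"twist": 0,"hand": 0},
    {"translation": [0,-0.06,0],"twist": 0,"hand": 0},
    {"translation": [0,-0.05,0],"twist": 0,"hand": 0},
    {"translation": [0,-0.03,0],"twist": 0,"hand": 0},
    {"translation": [0,0,0],"twist": 0,"hand": 0}
  ]
}}

```text
time: 6.45
tool_pos: [0.5891, 0.0239, 0.0573]
tool_rot: [0.004, 0.999, 0.054, 0.007]
contact_force: [2.0, -14.8, 21.5]
gripper_width: -0.001
grasp_force: 0.0
```

Request:
{"op": "apply_moves", "data": {
  "targets": [
    {"translation": [0,-0.03,0],"twist": 0,"hand": 0},
    {"translation": [0,0,0],"twist": 0,"hand": 0}
  ]
}}

```text
time: 6.65
tool_pos: [0.5894, 0.0264, 0.0585]
tool_rot: [0.004, 0.998, 0.054, 0.008]
contact_force: [-0.7, -16.5, 26.7]
gripper_width: -0.001
grasp_force: 0.0
```

```bash
python3 -c "
from h import *;tl()"
```

```text
t 6.65 tcp in tester mm [   3.2 -121.6] z 58.5 yawerr -0.0022 F_t [ -2.5 -16.3] 26.7 w -0.001
```

```bash
python3 -c "
from h import *
w=grab_frame('wrist');save('w3',np.hstack([cv2.resize(w,(480,360)),cv2.resize(grab_frame('scene')[150:260,150:280],(320,360),interpolation=2)[:,:320]]))"
```

```text
(no output)
```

View pics/w3.png

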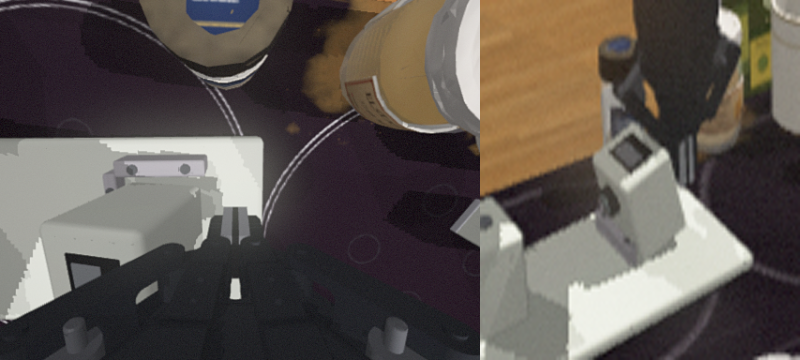

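The reader is tipped toward the lamp, leaning over the inner stop, because the wide knuckles of the gripper pushed its top. I'll ease back so it settles upright, then push with the other side of the gripper.

Request:
{"op": "apply_moves", "data": {
  "targets": [
    {"translation": [0,0.03,0],"twist": 0,"hand": 0},
    {"translation": [0,0.03,0],"twist": 0,"hand": 0},
    {"translation": [0,0.03,0],"twist": 0,"hand": 0},
    {"translation": [0,0.03,0],"twist": 0,"hand": 0},
    {"translation": [0,0.04,0],"twist": 0,"hand": 0},
    {"translation": [0,0.04,0],"twist": 0,"hand": 0},
    {"translation": [0,0.06,0],"twist": 0,"hand": 0},
    {"translation": [0,0.1,0],"twist": 0,"hand": 0}
  ]
}}

```text
time: 7.55
tool_pos: [0.586, -0.0058, 0.0485]
tool_rot: [-0.0, 0.999, 0.054, -0.001]
contact_force: [-0.2, 0.3, -0.8]
gripper_width: -0.002
grasp_force: 0.0
```

```bash
python3 -c "
from h import *
tl();w=grab_frame('wrist');save('w4',np.hstack([cv2.resize(w,(480,360)),cv2.resize(grab_frame('scene')[150:260,150:280],(320,360),interpolation=2)[:,:320]]))"
```

```text
t 7.55 tcp in tester mm [  -3.7 -153.2] z 48.5 yawerr -0.0015 F_t [-0.1  0.3] -0.8 w -0.002
```

View pics/w4.png

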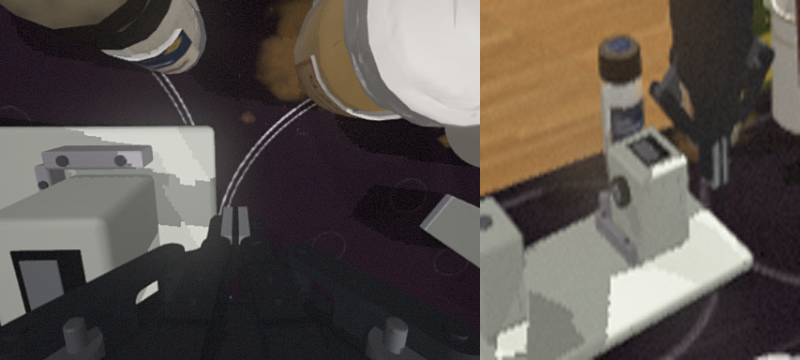

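Upright again, with the reader standing near the inner stop. I'll turn the tool a quarter turn to push along +y with the narrow side.

Request:
{"op": "apply_moves", "data": {
  "targets": [
    {"translation": [0,0,-0.4],"twist": 0,"hand": 0},
    {"translation": [0,0,-0.3],"twist": -1,"hand": 0},
    {"translation": [0,0,0],"twist": -1,"hand": 0},
    {"translation": [0,0,0],"twist": -1,"hand": 0},
    {"translation": [0,0,0],"twist": -1,"hand": 0},
    {"translation": [0,0,0],"twist": -1,"hand": 0},
    {"translation": [0,0,0],"twist": -1,"hand": 0},
    {"translation": [0,0,0],"twist": -1,"hand": 0}
  ]
}}

```text
time: 8.45
tool_pos: [0.5865, -0.0058, 0.1191]
tool_rot: [-0.0, 0.919, 0.395, -0.0]
contact_force: [-1.0, -0.8, 1.1]
gripper_width: -0.0
grasp_force: 0.0
```

Request:
{"op": "apply_moves", "data": {
  "targets": [
    {"translation": [0,0,0],"twist": -1,"hand": 0},
    {"translation": [0,0,0],"twist": -1,"hand": 0},
    {"translation": [0,0,0],"twist": -1,"hand": 0},
    {"translation": [0,0,0],"twist": -1,"hand": 0},
    {"translation": [0,0,0],"twist": -1,"hand": 0},
    {"translation": [0,0,0],"twist": -1,"hand": 0},
    {"translation": [0,0,0],"twist": -1,"hand": 0},
    {"translation": [0,0,0],"twist": -1,"hand": 0}
  ]
}}

```text
time: 9.25
tool_pos: [0.5865, -0.0057, 0.119]
tool_rot: [-0.0, 0.692, 0.722, -0.0]
contact_force: [1.3, 1.1, 0.7]
gripper_width: 0.003
grasp_force: 0.0
```

Request:
{"op": "apply_moves", "data": {
  "targets": [
    {"translation": [0,0,0],"twist": -0.73,"hand": 0},
    {"translation": [0,0,0.35],"twist": 0,"hand": 0},
    {"translation": [0,0,0.35],"twist": 0,"hand": 0},
    {"translation": [0,0,0],"twist": 0,"hand": 0}
  ]
}}

```text
time: 9.65
tool_pos: [0.5821, -0.0052, 0.0436]
tool_rot: [-0.005, 0.667, 0.745, -0.003]
contact_force: [-0.8, 0.0, -1.6]
gripper_width: -0.002
grasp_force: 0.0
```

```bash
python3 -c "
from h import *;tl();print(R_().round(3))"
```

```text
t 9.65 tcp in tester mm [  -7.5 -152.2] z 43.6 yawerr 1.5705 F_t [-0.8  0.1] -1.6 w -0.002
[[-0.11   0.994 -0.011]
 [ 0.994  0.11   0.002]
 [ 0.003 -0.011 -1.   ]]
```

Request:
{"op": "apply_moves", "data": {
  "targets": [
    {"translation": [0.15,0.04,-0.03],"twist": 0,"hand": 0},
    {"translation": [0.08,0,0],"twist": 0,"hand": 0},
    {"translation": [0.05,0,0],"twist": 0,"hand": 0},
    {"translation": [0.04,0,0],"twist": 0,"hand": 0},
    {"translation": [0.03,0,0],"twist": 0,"hand": 0},
    {"translation": [0,0,0],"twist": 0,"hand": 0}
  ]
}}

```text
time: 10.25
tool_pos: [0.587, 0.0296, 0.0528]
tool_rot: [0.0, 0.667, 0.745, 0.0]
contact_force: [0.2, -0.2, -0.0]
gripper_width: -0.0
grasp_force: 0.0
```

```bash
python3 -c "
from h import *;tl()"
```

```text
t 10.25 tcp in tester mm [   1.2 -118.1] z 52.8 yawerr -1.5703 F_t [ 0.2 -0.2] -0.0 w -0.0
```

Request:
{"op": "apply_moves", "data": {
  "targets": [
    {"translation": [0.03,0,0.06],"twist": 0,"hand": 0},
    {"translation": [0.02,0,0],"twist": 0,"hand": 0},
    {"translation": [0,0,0],"twist": 0,"hand": 0}
  ]
}}

```text
time: 10.55
tool_pos: [0.5858, 0.0344, 0.0457]
tool_rot: [-0.0, 0.667, 0.745, -0.0]
contact_force: [0.3, -0.7, -1.1]
gripper_width: -0.003
grasp_force: 0.1
```

Request:
{"op": "apply_moves", "data": {
  "targets": [
    {"translation": [0.02,0,0],"twist": 0,"hand": 0},
    {"translation": [0,0,0],"twist": 0,"hand": 0}
  ]
}}

```text
time: 10.75
tool_pos: [0.5858, 0.0361, 0.046]
tool_rot: [0.0, 0.667, 0.745, -0.0]
contact_force: [0.8, -3.1, -1.0]
gripper_width: 0.002
grasp_force: 1.2
```

Request:
{"op": "apply_moves", "data": {
  "targets": [
    {"translation": [0.02,0,0],"twist": 0,"hand": 0},
    {"translation": [0,0,0],"twist": 0,"hand": 0}
  ]
}}

```text
time: 10.95
tool_pos: [0.5859, 0.0364, 0.0464]
tool_rot: [0.001, 0.667, 0.745, -0.002]
contact_force: [0.2, -8.7, -0.3]
gripper_width: 0.005
grasp_force: 4.0
```

```bash
python3 -c "
from h import *;tl()"
```

```text
t 10.95 tcp in tester mm [   0.8 -111.3] z 46.4 yawerr -1.5702 F_t [-0.7 -8.6] -0.3 w 0.005
```

Request:
{"op": "apply_moves", "data": {
  "targets": [
    {"translation": [-0.2,0,0],"twist": 0,"hand": 0},
    {"translation": [0,0,-0.4],"twist": 0,"hand": 0},
    {"translation": [0,0,-0.45],"twist": 0,"hand": 0},
    {"translation": [0,0,-0.45],"twist": 0,"hand": 0},
    {"translation": [0,0,0],"twist": 0,"hand": 0},
    {"translation": [0,0,0],"twist": 0,"hand": 0}
  ]
}}

```text
time: 11.55
tool_pos: [0.589, 0.0189, 0.1784]
tool_rot: [0.001, 0.667, 0.745, 0.002]
contact_force: [-0.5, -0.1, -0.6]
gripper_width: -0.002
grasp_force: 0.0
```

Run:
```python
from h import *
import pickle
tl();k=get_calibration('wrist');w=grab_frame('wrist');pickle.dump((w,k),open('b.pkl','wb'))
q=np.load('tester.npy');R2=np.array([[np.cos(q[2]),-np.sin(q[2])],[np.sin(q[2]),np.cos(q[2])]])
T=lambda p:np.r_[q[:2]+R2@np.array(p[:2]),p[2]]
im=w.copy()
for poly in ([(-.085,-.14,.014),(.05,-.14,.014),(.05,.11,.014),(-.085,.11,.014)],[(.03,-.104,.034),(.03,-.052,.034)],[(-.031,-.05,.028),(.031,-.05,.028)],[(-.03,-.1,.08),(.03,-.1,.08),(.03,-.05,.08),(-.03,-.05,.08)]):
    uv=proj(np.array([T(p) for p in poly]),k);cv2.polylines(im,[np.round(uv*16).astype(int)],len(poly)>2,(255,0,0),1,cv2.LINE_AA,4)
c=proj(T((0,-.07,.05)),k)[0].astype(int);print(c)
y0,x0=max(0,c[1]-80),max(0,c[0]-110)
save('w5',np.vstack([cv2.resize(z[y0:y0+150,x0:x0+220],(600,300) if 0 else (440,300),interpolation=cv2.INTER_CUBIC) for z in (w,im)]))
for cam in('wrist',):
  print([(r['score'],np.round(r['point'],3)) for r in recognise('wrist','cell')])
```

```text
t 11.55 tcp in tester mm [   2.  -129.1] z 178.4 yawerr 1.5707 F_t [-0.5 -0. ] -0.6 w -0.002
[246 117]
[]
```

View pics/w5.png

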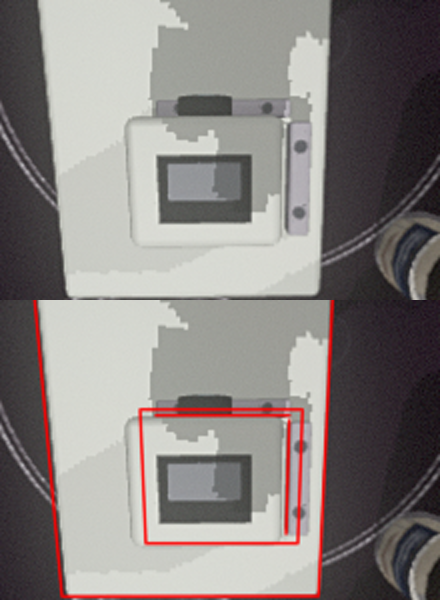

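The reader is flush on the inner stop but about 5 mm short of the back stop: its top edge is at column 282 against the modelled 299, and a bright sliver shows beside the stop. I'll push +x again.

Request:
{"op": "apply_moves", "data": {
  "targets": [
    {"translation": [0,0,0],"twist": 1,"hand": 0},
    {"translation": [0,0,0],"twist": 1,"hand": 0},
    {"translation": [0,0,0],"twist": 1,"hand": 0},
    {"translation": [0,0,0],"twist": 1,"hand": 0},
    {"translation": [0,0,0],"twist": 1,"hand": 0},
    {"translation": [0,0,0],"twist": 1,"hand": 0},
    {"translation": [0,0,0],"twist": 1,"hand": 0},
    {"translation": [0,0,0],"twist": 1,"hand": 0}
  ]
}}

```text
time: 12.45
tool_pos: [0.5866, 0.0188, 0.1735]
tool_rot: [-0.001, 0.905, 0.425, -0.002]
contact_force: [-0.5, 0.7, -0.4]
gripper_width: 0.002
grasp_force: 0.0
```

Request:
{"op": "apply_moves", "data": {
  "targets": [
    {"translation": [0,0,0],"twist": 1,"hand": 0},
    {"translation": [0,0,0],"twist": 1,"hand": 0},
    {"translation": [0,0,0],"twist": 1,"hand": 0},
    {"translation": [0,0,0],"twist": 1,"hand": 0},
    {"translation": [0,0,0],"twist": 1,"hand": 0},
    {"translation": [0,0,0],"twist": 1,"hand": 0},
    {"translation": [0,0,0],"twist": 1,"hand": 0},
    {"translation": [0,0,0],"twist": 0.71,"hand": 0}
  ]
}}

```text
time: 13.25
tool_pos: [0.5866, 0.0188, 0.1735]
tool_rot: [-0.001, 0.999, 0.053, -0.002]
contact_force: [0.4, 0.5, -0.4]
gripper_width: 0.001
grasp_force: 0.0
```

Request:
{"op": "apply_moves", "data": {
  "targets": [
    {"translation": [-0.4,-0.27,0],"twist": 0,"hand": 0},
    {"translation": [-0.4,-0.27,0],"twist": 0,"hand": 0},
    {"translation": [0,0,0.44],"twist": 0,"hand": 0},
    {"translation": [0,0,0.44],"twist": 0,"hand": 0},
    {"translation": [0,0,0.4],"twist": 0,"hand": 0},
    {"translation": [0,0,0],"twist": 0,"hand": 0}
  ]
}}

```text
time: 13.85
tool_pos: [0.4954, 0.0637, 0.0403]
tool_rot: [-0.001, 0.998, 0.055, -0.008]
contact_force: [-0.3, 0.6, -0.8]
gripper_width: 0.002
grasp_force: 0.0
```

```bash
python3 -c "
from h import *;tl();print(R_().round(3))"
```

```text
t 13.85 tcp in tester mm [-86.1 -74.2] z 40.3 yawerr -0.0003 F_t [-0.3  0.7] -0.8 w 0.002
[[ 0.994  0.11  -0.017]
 [ 0.11  -0.994  0.001]
 [-0.017 -0.003 -1.   ]]
```

Request:
{"op": "apply_moves", "data": {
  "targets": [
    {"translation": [0.12,0,0],"twist": 0,"hand": 0},
    {"translation": [0.1,0,0],"twist": 0,"hand": 0},
    {"translation": [0.06,0,0],"twist": 0,"hand": 0},
    {"translation": [0.03,0,0],"twist": 0,"hand": 0},
    {"translation": [0.02,0,0],"twist": 0,"hand": 0},
    {"translation": [0,0,0],"twist": 0,"hand": 0}
  ]
}}

```text
time: 14.45
tool_pos: [0.5361, 0.067, 0.0489]
tool_rot: [-0.0, 0.998, 0.055, 0.001]
contact_force: [-0.1, -0.3, -0.1]
gripper_width: -0.006
grasp_force: 0.0
```

```bash
python3 -c "
from h import *;tl()"
```

```text
t 14.45 tcp in tester mm [-45.3 -75.4] z 48.9 yawerr -0.0004 F_t [-0.1 -0.3] -0.1 w -0.006
```

Request:
{"op": "apply_moves", "data": {
  "targets": [
    {"translation": [0.02,0,0.03],"twist": 0,"hand": 0},
    {"translation": [0.02,0,0],"twist": 0,"hand": 0},
    {"translation": [0,0,0],"twist": 0,"hand": 0}
  ]
}}

```text
time: 14.75
tool_pos: [0.5378, 0.0674, 0.0444]
tool_rot: [0.0, 0.998, 0.055, -0.002]
contact_force: [-5.5, -1.4, 2.5]
gripper_width: 0.0
grasp_force: 0.0
```

Request:
{"op": "apply_moves", "data": {
  "targets": [
    {"translation": [0.01,0,0],"twist": 0,"hand": 0},
    {"translation": [0.01,0,0],"twist": 0,"hand": 0},
    {"translation": [0,0,0],"twist": 0,"hand": 0}
  ]
}}

```text
time: 15.05
tool_pos: [0.5379, 0.0676, 0.0438]
tool_rot: [0.0, 0.998, 0.055, -0.005]
contact_force: [-10.2, -1.8, 4.7]
gripper_width: 0.001
grasp_force: 0.0
```

```bash
python3 -c "
from h import *;tl()"
```

```text
t 15.05 tcp in tester mm [-43.5 -75. ] z 43.8 yawerr 0.0002 F_t [-10.3  -0.6] 4.7 w 0.001
```

Request:
{"op": "apply_moves", "data": {
  "targets": [
    {"translation": [-0.1,0,0],"twist": 0,"hand": 0},
    {"translation": [-0.15,0,-0.2],"twist": 0,"hand": 0},
    {"translation": [0,0,-0.45],"twist": 0,"hand": 0},
    {"translation": [0,0,-0.45],"twist": 0,"hand": 0},
    {"translation": [0,0,0],"twist": 0,"hand": 0},
    {"translation": [0,0,0],"twist": 0,"hand": 0}
  ]
}}

```text
time: 15.65
tool_pos: [0.5177, 0.0649, 0.1573]
tool_rot: [0.0, 0.998, 0.055, 0.002]
contact_force: [-0.7, 0.3, -0.7]
gripper_width: 0.002
grasp_force: 0.0
```

Run:
```python
from h import *
import pickle
tl();k=get_calibration('wrist');w=grab_frame('wrist');pickle.dump((w,k),open('c.pkl','wb'))
q=np.load('tester.npy');R2=np.array([[np.cos(q[2]),-np.sin(q[2])],[np.sin(q[2]),np.cos(q[2])]])
T=lambda p:np.r_[q[:2]+R2@np.array(p[:2]),p[2]]
im=w.copy()
for poly in ([(-.085,-.14,.014),(.05,-.14,.014),(.05,.11,.014),(-.085,.11,.014)],[(.03,-.104,.034),(.03,-.052,.034)],[(-.031,-.05,.028),(.031,-.05,.028)],[(-.03,-.1,.08),(.03,-.1,.08),(.03,-.05,.08),(-.03,-.05,.08)]):
    uv=proj(np.array([T(p) for p in poly]),k);cv2.polylines(im,[np.round(uv*16).astype(int)],len(poly)>2,(255,0,0),1,cv2.LINE_AA,4)
c=proj(T((0,-.07,.05)),k)[0].astype(int);print(c)
y0,x0=max(0,c[1]-80),max(0,c[0]-90)
save('w6',np.hstack([cv2.resize(z[y0:y0+160,x0:x0+180],None,fx=2.2,fy=2.2,interpolation=cv2.INTER_CUBIC) for z in (w,im)]))
```

```text
t 15.65 tcp in tester mm [-63.8 -75.5] z 157.3 yawerr -0.0004 F_t [-0.7  0.4] -0.7 w 0.002
[242 115]
```

View pics/w6.png

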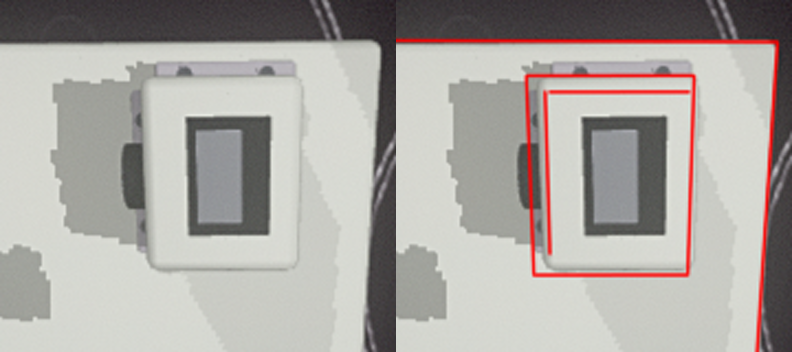

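The reader now covers the back-stop gap, so x looks home. In y it appears 2–3 mm short: its edges are at 143 and 302 against the modelled 132 and 295. I'll check the lens barrel tip numerically before repeating the y push.

Run:
```python
from h import *
import pickle
q=np.load('tester.npy');R2=np.array([[np.cos(q[2]),-np.sin(q[2])],[np.sin(q[2]),np.cos(q[2])]])
T=lambda p:np.r_[q[:2]+R2@np.array(p[:2]),p[2]]
w,k=pickle.load(open('c.pkl','rb'))
o=np.array([242-90,115-80])
for n,p in dict(tip59=(0,-.042,.059),tip70=(0,-.042,.07),root=(0,-.05,.07),b1=(-.011,-.042,.059),b2=(.011,-.042,.059),stopfar=(-.02,-.042,.028),stopfar2=(.02,-.042,.028),stopend=(-.031,-.042,.028),backtop=(.038,-.104,.034),backtop2=(.038,-.052,.034),front34=(.03,-.052,.034)).items(): print(n,(2.2*(proj(T(p),k)[0]+.5-o)).round(1))
```

```text
tip59 [119.1 178. ]
tip70 [113.9 178.9]
root [138.3 178.9]
b1 [120.5 210.5]
b2 [117.6 144.4]
stopfar [133.3 227.2]
stopfar2 [129.2 121.8]
stopend [134.4 254.6]
backtop [294.4  68.4]
backtop2 [152.2  68.6]
front34 [152.9  92.1]
```

Request:
{"op": "apply_moves", "data": {
  "targets": [
    {"translation": [0.3,0.45,0],"twist": 0,"hand": 0},
    {"translation": [0.3,0.3,0],"twist": 0,"hand": 0},
    {"translation": [0,0,0],"twist": -1,"hand": 0},
    {"translation": [0,0,0],"twist": -1,"hand": 0},
    {"translation": [0,0,0],"twist": -1,"hand": 0},
    {"translation": [0,0,0],"twist": -1,"hand": 0},
    {"translation": [0,0,0],"twist": -1,"hand": 0},
    {"translation": [0,0,0],"twist": -1,"hand": 0}
  ]
}}

```text
time: 16.5
tool_pos: [0.5804, 0.0002, 0.1525]
tool_rot: [-0.001, 0.937, 0.349, -0.002]
contact_force: [0.5, 0.2, 0.6]
gripper_width: -0.001
grasp_force: 0.0
```

Request:
{"op": "apply_moves", "data": {
  "targets": [
    {"translation": [0,0,0],"twist": -1,"hand": 0},
    {"translation": [0,0,0],"twist": -1,"hand": 0},
    {"translation": [0,0,0],"twist": -1,"hand": 0},
    {"translation": [0,0,0],"twist": -1,"hand": 0},
    {"translation": [0,0,0],"twist": -1,"hand": 0},
    {"translation": [0,0,0],"twist": -1,"hand": 0},
    {"translation": [0,0,0],"twist": -1,"hand": 0},
    {"translation": [0,0,0],"twist": -1,"hand": 0}
  ]
}}

```text
time: 17.3
tool_pos: [0.5804, 0.0002, 0.1525]
tool_rot: [-0.002, 0.727, 0.687, -0.001]
contact_force: [0.8, -0.1, -0.1]
gripper_width: 0.001
grasp_force: 0.0
```

Request:
{"op": "apply_moves", "data": {
  "targets": [
    {"translation": [0,0,0],"twist": -1,"hand": 0},
    {"translation": [0,0,0],"twist": -0.71,"hand": 0},
    {"translation": [0,0,0.4],"twist": 0,"hand": 0},
    {"translation": [0,0,0.4],"twist": 0,"hand": 0},
    {"translation": [0,0,0.25],"twist": 0,"hand": 0},
    {"translation": [0,0,0],"twist": 0,"hand": 0}
  ]
}}

```text
time: 17.9
tool_pos: [0.5763, 0.0007, 0.0432]
tool_rot: [-0.005, 0.667, 0.745, -0.004]
contact_force: [-1.1, -0.7, 0.0]
gripper_width: 0.001
grasp_force: 0.0
```

```bash
python3 -c "
from h import *;tl()"
```

```text
t 17.9 tcp in tester mm [ -12.6 -145.7] z 43.2 yawerr 1.5706 F_t [-1.2 -0.6] 0.0 w 0.001
```

Request:
{"op": "apply_moves", "data": {
  "targets": [
    {"translation": [0.12,0.08,0],"twist": 0,"hand": 0},
    {"translation": [0.08,0,0],"twist": 0,"hand": 0},
    {"translation": [0.05,0,0],"twist": 0,"hand": 0},
    {"translation": [0.03,0,0],"twist": 0,"hand": 0},
    {"translation": [0.02,0,0],"twist": 0,"hand": 0},
    {"translation": [0,0,0],"twist": 0,"hand": 0}
  ]
}}

```text
time: 18.5
tool_pos: [0.5866, 0.031, 0.0508]
tool_rot: [0.0, 0.667, 0.745, 0.0]
contact_force: [0.2, 0.9, 0.2]
gripper_width: 0.003
grasp_force: 0.0
```

Request:
{"op": "apply_moves", "data": {
  "targets": [
    {"translation": [0.02,0,0],"twist": 0,"hand": 0},
    {"translation": [0.01,0,0],"twist": 0,"hand": 0},
    {"translation": [0.01,0,0],"twist": 0,"hand": 0},
    {"translation": [0,0,0],"twist": 0,"hand": 0}
  ]
}}

```text
time: 18.9
tool_pos: [0.5862, 0.0345, 0.0506]
tool_rot: [0.0, 0.667, 0.745, 0.0]
contact_force: [1.0, -2.6, 1.0]
gripper_width: -0.005
grasp_force: 0.0
```

```bash
python3 -c "
from h import *;tl()"
```

```text
t 18.9 tcp in tester mm [   0.9 -113.3] z 50.6 yawerr 1.5705 F_t [ 0.8 -2.7] 1.0 w -0.005
```

Request:
{"op": "apply_moves", "data": {
  "targets": [
    {"translation": [0.01,0,0.03],"twist": 0,"hand": 0},
    {"translation": [0.01,0,0],"twist": 0,"hand": 0},
    {"translation": [0,0,0],"twist": 0,"hand": 0}
  ]
}}

```text
time: 19.2
tool_pos: [0.586, 0.0363, 0.0472]
tool_rot: [0.001, 0.667, 0.745, -0.0]
contact_force: [1.3, -4.7, 0.4]
gripper_width: 0.001
grasp_force: 1.8
```

Request:
{"op": "apply_moves", "data": {
  "targets": [
    {"translation": [0.01,0,0],"twist": 0,"hand": 0},
    {"translation": [0.01,0,0],"twist": 0,"hand": 0},
    {"translation": [0,0,0],"twist": 0,"hand": 0}
  ]
}}

```text
time: 19.5
tool_pos: [0.5861, 0.0366, 0.0475]
tool_rot: [0.002, 0.667, 0.745, -0.001]
contact_force: [2.1, -11.3, 0.0]
gripper_width: -0.001
grasp_force: 4.6
```

Request:
{"op": "apply_moves", "data": {
  "targets": [
    {"translation": [0.01,0,0],"twist": 0,"hand": 0},
    {"translation": [0.01,0,0],"twist": 0,"hand": 0},
    {"translation": [0,0,0],"twist": 0,"hand": 0}
  ]
}}

```text
time: 19.8
tool_pos: [0.5862, 0.0368, 0.0479]
tool_rot: [0.003, 0.667, 0.745, -0.002]
contact_force: [1.0, -17.2, 0.1]
gripper_width: -0.002
grasp_force: 7.3
```

```bash
python3 -c "
from h import *;tl()"
```

```text
t 19.8 tcp in tester mm [   1.1 -110.9] z 47.9 yawerr -1.57 F_t [ -0.9 -17.2] 0.1 w -0.002
```

Request:
{"op": "apply_moves", "data": {
  "targets": [
    {"translation": [-0.2,0,0],"twist": 0,"hand": 0},
    {"translation": [0,0,-0.4],"twist": 0,"hand": 0},
    {"translation": [0,0,-0.45],"twist": 0,"hand": 0},
    {"translation": [0,0,-0.45],"twist": 0,"hand": 1},
    {"translation": [0,0,0],"twist": 0,"hand": 0},
    {"translation": [0,0,0],"twist": 0,"hand": 0}
  ]
}}

```text
time: 20.4
tool_pos: [0.5881, 0.0214, 0.1788]
tool_rot: [0.001, 0.667, 0.745, 0.001]
contact_force: [-0.2, 0.7, -0.9]
gripper_width: 0.001
grasp_force: 0.0
```

Run:
```python
from h import *
import pickle
tl();k=get_calibration('wrist');w=grab_frame('wrist');pickle.dump((w,k),open('d.pkl','wb'))
q=np.load('tester.npy');R2=np.array([[np.cos(q[2]),-np.sin(q[2])],[np.sin(q[2]),np.cos(q[2])]])
for n in 'abcd':
    z=pickle.load(open(n+'.pkl','rb'));w,k=z[0],z[1]
    g=cv2.cvtColor(w,cv2.COLOR_RGB2GRAY)
    c0=q[:2]+R2@np.array([-.0,-.075]) if n!='a' else q[:2]+R2@np.array([-.04,-.092])
    o=ortho(w,k,.080,c0[0]-.04,c0[0]+.04,c0[1]-.04,c0[1]+.04,4)
    m=(cv2.cvtColor(o,cv2.COLOR_RGB2GRAY)<105).astype(np.uint8)
    nb,lab,st,ce=cv2.connectedComponentsWithStats(m)
    for i in range(1,nb):
        if 1000<st[i,4]:
            cnt=cv2.findContours((lab==i).astype(np.uint8),cv2.RETR_EXTERNAL,cv2.CHAIN_APPROX_NONE)[0][0]
            (cx,cy),sz,a=cv2.minAreaRect(cnt)
            wp=np.array([c0[0]+.04-cy/4000,c0[1]+.04-cx/4000])
            print(n,'tester mm',np.round(1e3*(wp-q[:2])@R2,1),'size',np.round(np.array(sz)/4,1),'rel ang',round((a-(-np.degrees(q[2]))+45)%90-45,2))
```

```text
t 20.4 tcp in tester mm [   1.3 -126.4] z 178.8 yawerr -1.5707 F_t [-0.1  0.7] -0.9 w 0.001
a tester mm [ -42.6 -123.8] size [78.2 15.2] rel ang 6.32
a tester mm [-33.4 -93.6] size [35.  24.9] rel ang -8.17
a tester mm [-36.9 -61.6] size [21.2  8.8] rel ang -9.2
a tester mm [ -74.4 -101.6] size [13.2 50.2] rel ang 6.32
a tester mm [-74.8 -64.4] size [ 6.6 33.1] rel ang -0.74
b tester mm [ 39.3 -61. ] size [ 5.  43.5] rel ang 6.32
b tester mm [ -6.3 -79. ] size [35.4 25.4] rel ang -0.66
b tester mm [ -6.5 -48.7] size [21.2  7.1] rel ang -0.02
c tester mm [ 39.1 -61.2] size [ 5.2 44. ] rel ang 6.32
c tester mm [  0.7 -79.4] size [35.4 25.3] rel ang -0.52
c tester mm [  1.  -49.6] size [19.7  6.6] rel ang -0.39
d tester mm [ 39.3 -60.7] size [ 5. 43.] rel ang 6.32
d tester mm [  0.9 -78.9] size [35.3 25.3] rel ang -0.39
d tester mm [  0.6 -48.5] size [20.2  7.3] rel ang -0.11
```

The reader is home: angle within 0.4°, x moved from −6 to +0.9 mm, and y is at the same stiff stop as before. Next I'll take a closer look at the tall cell.

Request:
{"op": "apply_moves", "data": {
  "targets": [
    {"translation": [-0.44,-0.05,-0.05],"twist": 0,"hand": 1},
    {"translation": [-0.44,-0.05,-0.05],"twist": 0,"hand": 1},
    {"translation": [-0.44,-0.05,-0.05],"twist": 0,"hand": 1},
    {"translation": [-0.44,-0.05,-0.05],"twist": 0,"hand": 1},
    {"translation": [-0.44,-0.05,0],"twist": 0,"hand": 1},
    {"translation": [0,0,0],"twist": 0,"hand": 1},
    {"translation": [0,0,0],"twist": 0,"hand": 1}
  ]
}}

```text
time: 21.15
tool_pos: [0.5856, -0.2006, 0.1945]
tool_rot: [-0.003, 0.668, 0.744, -0.0]
contact_force: [-0.1, 0.3, 1.4]
gripper_width: 0.998
grasp_force: 0.0
```

Run:
```python
from h import *
import pickle
tl();k=get_calibration('wrist');w=grab_frame('wrist');pickle.dump((w,k),open('e.pkl','wb'))
for n in ('cell','cell_frosted_a','cell_windows','short_cell'):
  rr=recognise('wrist',n);gg=regions_of('wrist',n)
  print(n,[(round(r['score'],2),np.round(r['point'],3)) for r in rr],[(round(r['score'],2),int(r['pixels'].sum()),np.round(np.argwhere(r['pixels']).mean(0)[::-1]),np.argwhere(r['pixels']).min(0)[::-1],np.argwhere(r['pixels']).max(0)[::-1]) for r in gg])
a=ortho(w,k,.085,.53,.64,-.21,-.10,3.6);b=ortho(w,k,.072,.53,.64,-.21,-.10,3.6)
c=proj([.585,-.152,.05],k)[0].astype(int);print(c)
y0,x0=max(0,c[1]-75),c[0]-100
save('e',np.vstack([np.hstack([a,b]),cv2.resize(w[y0:y0+75,x0:x0+200],(792,200))[:, :792]])[:600])
pickle.dump((y0,x0),open('e0.pkl','wb'))
```

```text
t 21.15 tcp in tester mm [ -25.6 -346.8] z 194.5 yawerr 1.5687 F_t [-0.1  0.3] 1.4 w 0.998
cell [(0.93, array([ 0.584, -0.156,  0.079]))] [(0.78, 1566, array([260., 138.]), array([237, 111]), array([284, 164]))]
cell_frosted_a [] [(0.43, 37, array([263., 115.]), array([254, 111]), array([283, 125]))]
cell_windows [(0.43, array([ 0.577, -0.153,  0.071]))] []
short_cell [(0.64, array([ 0.45 , -0.131,  0.047]))] [(0.73, 2434, array([107.,  91.]), array([74, 63]), array([141, 117])), (0.39, 10014, array([355., 159.]), array([294, 109]), array([412, 232])), (0.19, 77, array([247., 129.]), array([240, 116]), array([254, 142]))]
[255 129]Traceback (most recent call last):
  File "<stdin>", line 10, in <module>
    return _nx.concatenate(arrs, 0, dtype=dtype, casting=casting)
           ~~~~~~~~~~~~~~~^^^^^^^^^^^^^^^^^^^^^^^^^^^^^^^^^^^^^^^
ValueError: all the input array dimensions except for the concatenation axis must match exactly, but along dimension 1, the array at index 0 has size 790 and the array at index 1 has size 792
```

Run:
```python
from h import *
import pickle
from scipy.optimize import minimize
w,k=pickle.load(open('e.pkl','rb'))
grab_frame('wrist');m=np.zeros((384,512),np.uint8)
m=regions_of('wrist','cell')[0]['pixels'].astype(np.uint8)
def box(q,hx,hy,z):
    c,s=np.cos(q[2]),np.sin(q[2]);return np.array([[q[0]+c*x-s*y,q[1]+s*x+c*y,z] for x,y in((hx,hy),(hx,-hy),(-hx,-hy),(-hx,hy))])
F=4
def mask(q):
    o=np.zeros((384*F,512*F),np.uint8)
    for bs in ([box(q,.014,.02,0.),box(q,.014,.02,.072)],[box(q,.011,.017,.072),box(q,.011,.017,.085)]):
        h=cv2.convexHull(((proj(np.vstack(bs),k)+.5)*F).round().astype(np.int32));cv2.fillConvexPoly(o,h,1)
    return o
M=cv2.resize(m,None,fx=F,fy=F,interpolation=cv2.INTER_NEAREST)
def cost(v):
    o=mask([.584+v[0]/100,-.155+v[1]/100,v[2]]);return 1-(o&M).sum()/(o|M).sum()
best=[]
for y in np.arange(0,np.pi,np.pi/8):
    r=minimize(cost,[0,0,y],method='Nelder-Mead',options=dict(initial_simplex=[[0,0,y],[.5,0,y],[0,.5,y],[0,0,y+.25]],xatol=.005,fatol=1e-4));best.append((r.fun,.584+r.x[0]/100,-.155+r.x[1]/100,r.x[2]%np.pi))
best.sort();print(np.round(best[:5],4));q=best[0][1:];np.save('cell.npy',q)
im=w.copy()
B=cv2.resize(im[90:190,200:320],None,fx=6,fy=6,interpolation=cv2.INTER_CUBIC)[:, :]
C=B.copy()
for b,col in ((box(q,.014,.02,.0),(255,255,0)),(box(q,.014,.02,.072),(255,0,0)),(box(q,.011,.017,.085),(0,255,0))):
    cv2.polylines(C,[((proj(b,k)+.5-[200,90])*6).round().astype(np.int32)],True,col,1)
fr=box(q,.0,.02,.072)
save('e',np.hstack([B[:, 120:510],C[:,120:510]]))
```

```text
[[ 0.0357  0.5874 -0.1582  2.7454]
 [ 0.0357  0.5875 -0.1582  2.7445]
 [ 0.0358  0.5874 -0.1582  2.7446]
 [ 0.0362  0.5875 -0.1581  2.741 ]
 [ 0.0362  0.5875 -0.1581  2.7407]]
```

View pics/e.png

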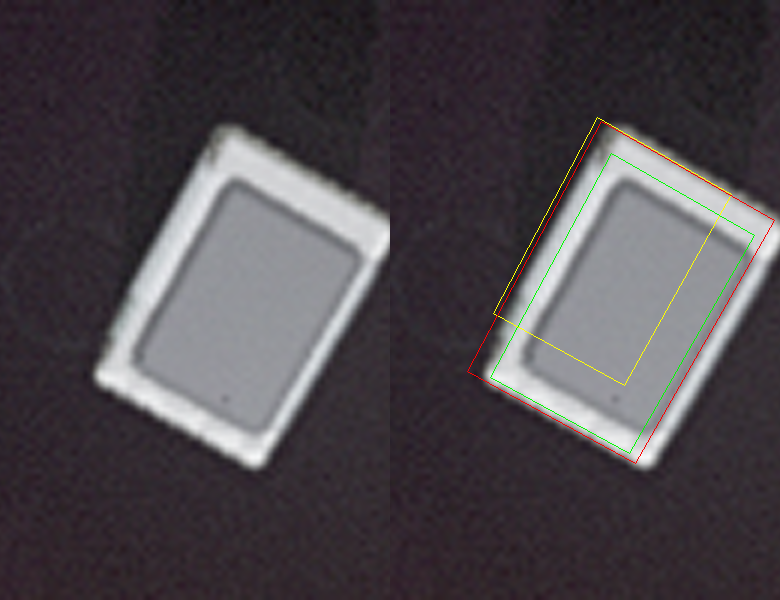

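The view shows the tall cell's cap with its long side running from (100,380) to (220,130). The fitted 28×40 box matches in yaw and is within about 1.5 mm in position, so the grasp axis is confirmed. I'll check clearance to the mug and jar, then work out the move.

Run:
```python
from h import *
k=get_calibration('top')
P=np.array([[527,205],[495,205],[559,205],[527,179],[527,242],[453,190],[453,222],[430,190],[476,190]])*.64
print(unproj(P,.1,k).round(3).tolist())
go([.5885,-.158,.16],1.174)
M=R_();s=state()
# after twist: tool axes
y=np.array([np.cos(1.174),np.sin(1.174),0]);z=np.array([0,0,-1.]);x=np.cross(y,z)
print('after twist shift',np.round(np.array([x,y,z])@(np.array([.5885,-.158,.16])-s['tool_pos'])*10,3))
```

```text
[[0.667, -0.158, 0.1], [0.666, -0.114, 0.1], [0.667, -0.202, 0.1], [0.703, -0.158, 0.1], [0.616, -0.157, 0.1], [0.687, -0.057, 0.1], [0.642, -0.057, 0.1], [0.686, -0.026, 0.1], [0.687, -0.088, 0.1]]
t 21.7 tcp [ 0.5869 -0.2002  0.1975] yaw_y 0.1108 tilt [-0.0001  0.0002] q6 [-0.449  0.081  1.678  0.     1.383 -0.559] w 1.003 F [-0.7  0.2  0.1]
shift [0.418 0.062 0.375] twist -10.632
after twist shift [0.149 0.395 0.375]
```

Request:
{"op": "apply_moves", "data": {
  "targets": [
    {"translation": [0,0,0],"twist": -1,"hand": 1},
    {"translation": [0,0,0],"twist": -1,"hand": 1},
    {"translation": [0,0,0],"twist": -1,"hand": 1},
    {"translation": [0,0,0],"twist": -1,"hand": 1},
    {"translation": [0,0,0],"twist": -1,"hand": 1},
    {"translation": [0,0,0],"twist": -1,"hand": 1},
    {"translation": [0,0,0],"twist": -1,"hand": 1},
    {"translation": [0,0,0],"twist": -1,"hand": 1}
  ]
}}

```text
time: 22.5
tool_pos: [0.5869, -0.2005, 0.1974]
tool_rot: [0.0, 0.322, 0.947, -0.0]
contact_force: [-0.3, 0.1, 0.2]
gripper_width: 0.998
grasp_force: 0.0
```

Request:
{"op": "apply_moves", "data": {
  "targets": [
    {"translation": [0,0,0],"twist": -1,"hand": 1},
    {"translation": [0,0,0],"twist": -1,"hand": 1},
    {"translation": [0,0,0],"twist": -0.63,"hand": 1},
    {"translation": [0.15,0.4,0],"twist": 0,"hand": 1},
    {"translation": [0,0,0.37],"twist": 0,"hand": 1},
    {"translation": [0,0,0],"twist": 0,"hand": 1},
    {"translation": [0,0,0],"twist": 0,"hand": 1}
  ]
}}

```text
time: 23.2
tool_pos: [0.5878, -0.1577, 0.1596]
tool_rot: [-0.001, 0.197, 0.98, 0.0]
contact_force: [-0.1, -0.5, 0.5]
gripper_width: 0.995
grasp_force: 0.0
```

Run:
```python
from h import *
go([.5885,-.158,.066],1.174)
grab_frame('wrist')
for n in ('cell','short_cell'): print(n,[(round(r['score'],2),np.round(r['point'],3)) for r in recognise('wrist',n)])
```

```text
t 23.2 tcp [ 0.5878 -0.1577  0.1596] yaw_y 1.1732 tilt [ 0.0024 -0.0002] q6 [-0.384  0.09   1.734 -0.     1.32  -1.558] w 0.995 F [-0.1 -0.5  0.5]
shift [-0.009  0.     0.936] twist -0.008
cell []
short_cell [(0.7, array([ 0.451, -0.129,  0.045])), (0.56, array([ 0.662, -0.054,  0.09 ]))]
```

Request:
{"op": "apply_moves", "data": {
  "targets": [
    {"translation": [0,0,0.35],"twist": 0,"hand": 1},
    {"translation": [0,0,0.3],"twist": 0,"hand": 1},
    {"translation": [0,0,0.2],"twist": 0,"hand": 1},
    {"translation": [0,0,0.08],"twist": 0,"hand": 1},
    {"translation": [0,0,0],"twist": 0,"hand": 1},
    {"translation": [0,0,0],"twist": 0,"hand": 1}
  ]
}}

```text
time: 23.95
tool_pos: [0.5897, -0.1586, 0.0692]
tool_rot: [0.001, 0.198, 0.98, -0.0]
contact_force: [0.1, 0.1, 0.3]
gripper_width: 0.999
grasp_force: 0.0
```

```bash
python3 -c "
from h import *;go([.5885,-.158,.066],1.174)"
```

```text
t 23.95 tcp [ 0.5897 -0.1586  0.0692] yaw_y 1.1729 tilt [-0.0029  0.    ] q6 [-0.384  0.197  1.782  0.     1.161 -1.557] w 0.999 F [0.1 0.1 0.3]
shift [0.013 0.    0.032] twist -0.011
```

Request:
{"op": "apply_moves", "data": {
  "targets": [
    {"translation": [0,0,0.03],"twist": 0,"hand": 1},
    {"translation": [0,0,0],"twist": 0,"hand": 0.65},
    {"translation": [0,0,0],"twist": 0,"hand": 0.55},
    {"translation": [0,0,0],"twist": 0,"hand": 0.5},
    {"translation": [0,0,0],"twist": 0,"hand": 0.4},
    {"translation": [0,0,0],"twist": 0,"hand": 0},
    {"translation": [0,0,0],"twist": 0,"hand": 0},
    {"translation": [0,0,0],"twist": 0,"hand": 0}
  ]
}}

```text
time: 24.75
tool_pos: [0.5889, -0.1581, 0.0649]
tool_rot: [0.001, 0.197, 0.98, -0.0]
contact_force: [0.1, -1.4, 3.9]
gripper_width: 0.461
grasp_force: 61.2
```

```bash
python3 -c "
from h import *;go([.5885,-.158,.066],1.174);print(R_().round(4).tolist(),state()['grasp_force'])"
```

```text
t 24.75 tcp [ 0.5889 -0.1581  0.0649] yaw_y 1.1732 tilt [-0.001  0.   ] q6 [-0.384  0.202  1.784 -0.     1.155 -1.557] w 0.461 F [ 0.1 -1.4  3.9]
shift [ 0.004 -0.001 -0.011] twist -0.008
[[-0.922, 0.3872, 0.001], [0.3872, 0.922, -0.0004], [-0.001, 0.0, -1.0]] 61.15511655807495
```

Gripped at 39 mm width with 61 N, cell still standing on the hob. I'll lift it straight up, then turn.

Request:
{"op": "apply_moves", "data": {
  "targets": [
    {"translation": [0,0,-0.1],"twist": 0,"hand": 0},
    {"translation": [0,0,-0.25],"twist": 0,"hand": 0},
    {"translation": [0,0,-0.3],"twist": 0,"hand": 0},
    {"translation": [0,0,-0.3],"twist": 0,"hand": 0},
    {"translation": [0,0,-0.2],"twist": 0.6,"hand": 0},
    {"translation": [0,0,0],"twist": 1,"hand": 0},
    {"translation": [0,0,0],"twist": 1,"hand": 0},
    {"translation": [0,0,0],"twist": 1,"hand": 0}
  ]
}}

```text
time: 25.55
tool_pos: [0.588, -0.1577, 0.1793]
tool_rot: [-0.0, 0.372, 0.928, 0.0]
contact_force: [-0.9, -0.2, -2.0]
gripper_width: 0.459
grasp_force: 60.7
```

Request:
{"op": "apply_moves", "data": {
  "targets": [
    {"translation": [0,0,0],"twist": 1,"hand": 0},
    {"translation": [0,0,0],"twist": 1,"hand": 0},
    {"translation": [0,0,0],"twist": 1,"hand": 0},
    {"translation": [0,0,0],"twist": 1,"hand": 0},
    {"translation": [0,0,0],"twist": 1,"hand": 0},
    {"translation": [0,0,0],"twist": 1,"hand": 0},
    {"translation": [0,0,0],"twist": 1,"hand": 0},
    {"translation": [0,0,0],"twist": 0.03,"hand": 0}
  ]
}}

```text
time: 26.35
tool_pos: [0.588, -0.1576, 0.1789]
tool_rot: [-0.001, 0.667, 0.745, -0.0]
contact_force: [-0.9, 0.5, -1.3]
gripper_width: 0.46
grasp_force: 60.7
```

```bash
python3 -c "
from h import *;tl();go([.5728,.1474,.17],.1103);print(state()['grasp_force'])"
```

```text
t 26.35 tcp in tester mm [ -18.5 -304.4] z 178.9 yawerr 1.5708 F_t [-0.8  0.6] -1.3 w 0.46
t 26.35 tcp [ 0.588  -0.1576  0.1789] yaw_y 0.1103 tilt [ 0.0007 -0.0012] q6 [-0.384  0.071  1.72   0.     1.351 -0.494] w 0.46 F [-0.9  0.5 -1.3]
shift [3.048 0.185 0.091] twist 0.0
60.69541811943054
```

Request:
{"op": "apply_moves", "data": {
  "targets": [
    {"translation": [0.2,0.02,0],"twist": 0,"hand": 0},
    {"translation": [0.4,0.03,0],"twist": 0,"hand": 0},
    {"translation": [0.4,0.03,0],"twist": 0,"hand": 0},
    {"translation": [0.45,0.03,0],"twist": 0,"hand": 0},
    {"translation": [0.45,0.03,0],"twist": 0,"hand": 0},
    {"translation": [0.4,0.02,0],"twist": 0,"hand": 0},
    {"translation": [0.4,0.02,0],"twist": 0,"hand": 0},
    {"translation": [0.2,0.005,0],"twist": 0,"hand": 0}
  ]
}}

```text
time: 27.15
tool_pos: [0.5741, 0.1353, 0.1792]
tool_rot: [-0.001, 0.665, 0.747, 0.0]
contact_force: [0.1, -0.5, -1.4]
gripper_width: 0.459
grasp_force: 60.7
```

Request:
{"op": "apply_moves", "data": {
  "targets": [
    {"translation": [0.14,0,0],"twist": 0,"hand": 0},
    {"translation": [0,0,0],"twist": 0,"hand": 0},
    {"translation": [0,0,0],"twist": 0,"hand": 0}
  ]
}}

```text
time: 27.45
tool_pos: [0.5735, 0.1457, 0.1792]
tool_rot: [0.0, 0.667, 0.745, -0.0]
contact_force: [0.3, 0.2, -0.9]
gripper_width: 0.462
grasp_force: 60.7
```

```bash
python3 -c "
from h import *;tl();go([.5728,.1474,.0979],.1103);print(R_().round(4).tolist())"
```

```text
t 27.45 tcp in tester mm [ 0.5 -1.3] z 179.2 yawerr -1.5704 F_t [0.3 0.2] -0.9 w 0.462
t 27.45 tcp [0.5735 0.1457 0.1792] yaw_y 0.1107 tilt [-0.0006 -0.0003] q6 [ 1.230e-01  3.100e-02  1.762e+00 -1.000e-03  1.349e+00  1.300e-02] w 0.462 F [ 0.3  0.2 -0.9]
shift [ 0.018 -0.004  0.813] twist 0.004
[[-0.1105, 0.9939, -0.0002], [0.9939, 0.1105, -0.0006], [-0.0006, -0.0003, -1.0]]
```

Request:
{"op": "apply_moves", "data": {
  "targets": [
    {"translation": [0.018,0,0.15],"twist": 0,"hand": 0},
    {"translation": [0,0,0.2],"twist": 0,"hand": 0},
    {"translation": [0,0,0.2],"twist": 0,"hand": 0},
    {"translation": [0,0,0.15],"twist": 0,"hand": 0},
    {"translation": [0,0,0.09],"twist": 0,"hand": 0},
    {"translation": [0,0,0.02],"twist": 0,"hand": 0},
    {"translation": [0,0,0],"twist": 0,"hand": 0},
    {"translation": [0,0,0],"twist": 0,"hand": 0}
  ]
}}

```text
time: 28.25
tool_pos: [0.5741, 0.1481, 0.0994]
tool_rot: [0.001, 0.667, 0.745, 0.001]
contact_force: [0.6, 0.0, -0.4]
gripper_width: 0.46
grasp_force: 60.7
```

```bash
cat > chk.py <<'E'
from h import *
tl();go([.5728,.1474,.0979],.1103)
import pickle
k=get_calibration('wrist');w=grab_frame('wrist');pickle.dump((w,k),open('f.pkl','wb'))
kt=get_calibration('scene');grab_frame('scene')
q=np.load('tester.npy');R2=np.array([[np.cos(q[2]),-np.sin(q[2])],[np.sin(q[2]),np.cos(q[2])]])
for cam in ('scene','wrist'):
  for n in ('cell','cell_windows','reader'):
    for r in recognise(cam,n)[:2]:
      p=np.array(r['point']);print(cam,n,round(r['score'],2),np.round(1e3*np.r_[(p[:2]-q[:2])@R2,p[2]]))
o=ortho(w,k,.080,*(np.r_[(q[:2]+R2@np.array([0,-.075]))[[0]]+[-.04,.04],(q[:2]+R2@np.array([0,-.075]))[[1]]+[-.04,.04]]),4)
E
python3 chk.py
```

```text
t 28.25 tcp in tester mm [1.4 1.1] z 99.4 yawerr 1.5706 F_t [ 0.6 -0. ] -0.4 w 0.46
t 28.25 tcp [0.5741 0.1481 0.0994] yaw_y 0.1101 tilt [0.     0.0019] q6 [ 0.127  0.119  1.812 -0.     1.209  0.017] w 0.46 F [ 0.6  0.  -0.4]
shift [-0.006 -0.013  0.015] twist -0.002
scene cell 0.77 [-12.  14.  68.]
scene cell 0.25 [-194.  -98.    8.]
scene cell_windows 0.64 [-17.   6.  60.]
scene cell_windows 0.45 [ 1. 17. 67.]
scene reader 0.97 [-27. -66.  62.]
scene reader 0.61 [-18.   5.  59.]
wrist cell 0.66 [ -4.  13. 110.]
wrist cell_windows 0.75 [ 1. 17. 85.]
wrist reader 0.7 [ -0. -55.  72.]
```

Request:
{"op": "apply_moves", "data": {
  "targets": [
    {"translation": [0,0,0],"twist": 0,"hand": 0},
    {"translation": [0,0,0],"twist": 0,"hand": 0},
    {"translation": [0,0,0],"twist": 0,"hand": 0}
  ]
}}

```text
time: 28.95
tool_pos: [0.5732, 0.1481, 0.0983]
tool_rot: [-0.0, 0.667, 0.745, -0.0]
contact_force: [0.1, -0.8, -2.1]
gripper_width: 0.458
grasp_force: 60.7
```

```bash
python3 -c "
from h import *;tl();go([.5728,.1474,.0979],.1103)"
```

```text
t 28.95 tcp in tester mm [0.5 1.1] z 98.3 yawerr 1.5707 F_t [ 0.  -0.8] -2.1 w 0.458
t 28.95 tcp [0.5732 0.1481 0.0983] yaw_y 0.1103 tilt [-0.     -0.0001] q6 [ 0.127  0.12   1.813 -0.     1.209  0.017] w 0.458 F [ 0.1 -0.8 -2.1]
shift [-0.007 -0.005  0.004] twist -0.0
```

```bash
python3 -c "
from plant import *;print(job_done())"
```

```text
the job is handed in; nothing more can be done
None
```

The reader is pushed home against both stops, and I handed the job in at about 29 s with the tall cell held by its frosted faces, upright at mid-path. I checked the final hold only by the pose, force and network readings, because my ten pictures were used up. During the second push the gripper's knuckles briefly tipped the reader; it settled upright and I pushed it home again.

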